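# Unclamp the tube rack from the bench shaker

### The job

Free the tube rack from the shaker: its round clamp knob has a left-hand thread, so unscrew it by turning it clockwise (seen from above), over several grips, until you feel it come up against its stop, and do not force it there. Then slide the rack straight out from under the knob's washer and stand it upright in the middle of the dark mat. Work gently: the shaker only stands on its feet and must not be dragged or twisted, and leave the bottle, beaker and box alone.

Things in the scene. Friction and masses are not known exactly. Their poses are not given: they have to be found in the camera images.
- shaker: White low bench shaker, 200 (x) x 280 (y) x 70 mm high, flat grey metal top, 2.2 kg, loose on rubber feet: slides at some 20 N of side force. Origin: centre of its underside, z up. The clamp stud stands at its x = 0, y = -47.5 mm, the rack beam at its y = +47.5 mm. The rack slides out along the shaker's +y.
- shaker_corner (a point): Bottom corner of the shaker at its x = -100, y = +140 mm, axes as the shaker's. On the shaker's top two steel guide rails along its y (7 mm high, inner faces at x = -24 and +24 mm, from y = -95 to +5 mm) guide the rack's 44 mm wide foot.
- knob_centre (a point): Centre of the black round fluted knob, 48 mm diameter, 28 mm tall; 38 mm above the shaker's top when fully down. The point rises with the knob but does not turn. Left-hand thread: clockwise from above raises it 10 mm per turn. Starts 0 to 2.3 mm up, hard stop at 6 mm up, so 2.3 to 3.8 rad to go. Drag 0.25 N m; must not be forced past 0.7.
- washer (a point): Centre of the underside of the knob's steel washer (36 mm diameter, 3 mm thick), which overlies the rack's foot and rises with the knob; 5.5 mm above the shaker's top when the knob is fully down. At the knob's stop it clears the lips of the foot by 3 mm.
- rack_beam (a point): Centre of the rack's wooden top beam, where to grip: pinch its 24 mm width (along y) midway between the two black tube caps (at x = -36 and +36 mm, 17 mm diameter, 15 mm above the beam). Beam 110 (x) x 24 (y) x 14 mm, centre 65 mm above the rack's underside. Axes at the start as the shaker's. Rack about 0.35 kg, base 110 x 50 mm.
- rack_mid (a point): Middle of the rack's footprint, on its underside, 48.5 mm along the rack's -y from the beam. The footprint is 110 mm (x) by 147 mm (y), from the wooden base at +y to the end of the steel foot at -y. Axes as the rack's.
- rack_slot (a point): End of the rack's flat steel foot (5 mm thick, 44 mm wide, to 122 mm along -y from the beam): a 14 mm wide U-slot open to -y round the stud, with lips 3.5 mm high on its top beyond the washer. Washer down: the rack slips 4 mm and catches. Washer up at the stop: it slides out along +y and is clear to lift after 50 mm.
- mat: Flat dark rubber mat fixed on the bench, 240 x 240 x 4 mm; origin at the centre of its underside.
- bottle_mid (a point): Amber reagent bottle, 52 mm diameter, 120 mm tall: its centre. Leave alone.
- beaker_mid (a point): Glass beaker, 60 mm diameter, 75 mm tall: its centre. Leave alone.
- tipbox_mid (a point): Grey pipette-tip box with a clear lid, 85 x 120 x 50 mm: its centre. Leave alone.
- knob (a joint): Twist of the knob on the rubber bush between it and its screw, rad, + when the knob is turned clockwise; it springs back when let go. 2 N m per rad: about 0.12 while the screw turns, growing by the angle turned once the screw is at its stop. Over 0.35 (0.7 N m, either way round) is forcing it.
Not all that is in view belongs to the job. What is shaped like the part that bears rack_beam but pink or yellow is not meant.

How it is judged:
On the way, in this order (a step that is already met when the one before it is completed fails the run):
1. the knob is unscrewed to its stop (up 5.2 mm or more of 6) while the rack is still in place (z of knob_centre in the frame of shaker above 0.1132 m and y of rack_beam in the frame of shaker below 0.0575 m), for 0.2 s.
2. the rack has been slid out level from under the washer (y of rack_beam in the frame of shaker above 0.085 m and z of rack_beam in the frame of shaker below 0.15 m).
At the end, for the whole second after the job is handed in: The rack stands upright (within 0.08 rad) on the mat, the middle of its footprint within 50 mm of the mat's middle along each of the mat's axes, released; the knob is still unscrewed (up at least 5.2 mm) (x of rack_mid in the frame of mat between -0.05 and 0.05 m and y of rack_mid in the frame of mat between -0.05 and 0.05 m and z of rack_mid in the frame of mat below 0.008 m and angle between rack_mid's own z axis and vertical below 0.08 rad and z of knob_centre in the frame of shaker above 0.1132 m); the robot touches nothing.
It fails at once if the knob is forced: twisted with more than 0.7 N m, against its stop or the wrong way (value of joint knob above 0.35 rad or value of joint knob below -0.35 rad).
It fails at once if the shaker is dragged or twisted: its middle or its corner shifts more than 12 mm (distance of any of shaker, shaker_corner from where it was at the start of the episode above 0.012 m).
It fails at once if the bottle, the beaker or the box is moved more than 15 mm (distance of any of bottle_mid, beaker_mid, tipbox_mid from where it was at the start of the episode above 0.015 m).
It also fails if it takes over 72 s, if anything falls off the work surface, if the arm or the gripper's body presses on something with over 40 N, if the wrist force passes 120 N, or if a joint passes its speed limit or range.

### The arm

A 6-joint arm with a two-finger parallel gripper is mounted at the origin on the work surface. World frame = base frame: x ahead of the robot, y to its left, z up, the work surface at z = 0. Lengths are in m, angles in rad, forces in N, time in s.
With the tool pointing down it reaches from about 0.35 to 0.85 m from the base axis. Payload 8.1 kg.
Tool frame: the origin (TCP) lies on the mounting face of the last link; the fingertips stand 186 mm ahead of it and the grasp point (between the pads) lies 167 mm ahead of it; y points along the fingers, x is the direction in which the jaws open and shut, and the axes are right-handed (so a half turn about y gives the same grasp; the last joint's range is limited). The gripper opens to 93 mm and grips with 3 to 60 N. Pads are 15 mm wide; open, the fingers measure 128 mm over their backs; the gripper's body (75 mm by 188 mm) begins 65 mm behind the grasp point.
Start: joints at [1.07, 0.13, 1.488, -0, 1.523, -0.085], TCP at [0.242, 0.549, 0.405] pointing down, gripper open.
Joint ranges: [-2.96, 2.96], [-0.89, 2.26], [0.02, 2.5], [-1.34, 4.48], [0, 2.73], [-2.66, 2.66]. Speed limits (rad/s): [2.39, 2.39, 2.79, 3.14, 3.14, 3.14].

### API

Orientations are given as a rotation vector (axis times angle).
In Python, from plant import robot, imaging gives the robot as it stands.
- The arm moves only by the shell command python3 -m inch 'ROWS' [OPENING] [FORCE]. ROWS is JSON, a list of rows, each an object of numbers: "x", "y", "z": the shift along the tool's x, y, z in mm; "twist": the turn about the tool's y in rad. In form: [{"x": .., "y": .., "z": .., "twist": ..}, ...]. A call has 1 to 12 rows; each row shifts and turns the commanded pose from where the row before left it, along the tool's axes as they then stand; what a row does not reach is not made up. A row lasts 1/10 s, in which the tool goes at most 50 mm and 8.59 degrees, less where a joint would pass 70% of its speed; a pose out of reach is approached as far as the arm can. A call with a gripper value outside its range is refused whole. OPENING is the gripper command: -1 is shut, 1 is fully open, values between are in proportion, set as the call begins (- or left out, the last holds). The fingers move at their own pace and stop on an object; FORCE is the grip in N (left out, the last holds). Time passes only in rows, so rows that do not move let the fingers close. It gives the time, the measured TCP pose, the force and the opening at its end, in the units of the state.
- robot.read_state(): the state, without advancing time (a new reading comes with each control period).
- imaging.read_camera(name): name is "side" or "top" or "wrist"; returns a dict with "color" (420x560x3 uint8, red, green, blue), "depth" (420x560 float32, m along the optical axis (not along the pixel's ray), 0 where there is no reading), "fx", "fy", "cx", "cy" (pixels), "k1" (the pictures are not rectified: a ray, as slopes to the right and down, at radius r is drawn at 1 + k1 r^2 times it, then the intrinsics apply), "rvec" (rotation vector, rad) and "tvec" (3), from world to camera coordinates, as OpenCV has them; the wrist camera has in their place "tool_from_camera" (4x4, takes a point from camera to tool coordinates, whose origin is the TCP and whose axes are the tool frame's). Camera axes: x right, y down, z forward; pixel columns grow to the right and rows downward; lengths in m; the calibration is good to about 2 mm. A picture is of the moment at which its call begins: read the wrist's pose just before it.
- robot.close_job(): hands the job in, once; it reports no verdict.
The state is a dict: "t": time; "q": joint angles; "dq": joint speeds; "joint_torque": joint torques, N m; "tool_pos": TCP position; "orientation": TCP orientation; "force": force on the tool from outside, world axes, zero at the start; "wrist_torque": the same for the moment, N m; "opening": finger opening in m.
Only numpy, scipy, OpenCV 4.12 (cv2) and the standard library are available. Lean on these libraries where they do the work, as an engineer would, in place of code of your own. Each camera call takes 0.05 s, during which the arm holds its last target.

## Working session

There is one attempt and no reset: what is moved stays moved. The work goes in short steps, Python scripts to look and compute and a shell command to move; the robot and the scene stay as the last step left them, time stands still between calls to the robot, and variables do not carry over. Pictures are saved under pics/ and viewed, and the job is handed in when it is done.

```bash
ls; mkdir -p pics
cat > h.py <<'E'
import numpy as np, cv2
from scipy.spatial.transform import Rotation as R
from plant import robot, imaging
def cam(name):
    s=robot.read_state(); c=imaging.read_camera(name)
    if 'rvec' in c:
        Rm=cv2.Rodrigues(np.array(c['rvec'],float))[0]; t=np.array(c['tvec'],float).ravel()
        c['Rwc']=Rm.T; c['o']=-Rm.T@t
    else:
        T=np.array(c['tool_from_camera']); Rt=R.from_rotvec(s['orientation']).as_matrix()
        c['Rwc']=Rt@T[:3,:3]; c['o']=Rt@T[:3,3]+np.array(s['tool_pos'])
    return c
def slopes(c,uv):
    uv=np.atleast_2d(np.array(uv,float)); d=np.stack([(uv[:,0]-c['cx'])/c['fx'],(uv[:,1]-c['cy'])/c['fy']],1)
    s=d.copy()
    for _ in range(20): s=d/(1+c['k1']*(s**2).sum(1,keepdims=True))
    return s
def plane(c,uv,z):
    s=slopes(c,uv); r=np.c_[s,np.ones(len(s))]@c['Rwc'].T
    return c['o']+r*((z-c['o'][2])/r[:,2])[:,None]
def deep(c,uv):
    uv=np.atleast_2d(uv); s=slopes(c,uv); d=np.array([c['depth'][int(v),int(u)] for u,v in uv])
    return c['o']+(np.c_[s,np.ones(len(s))]*d[:,None])@c['Rwc'].T
def cloud(c):
    h,w=c['depth'].shape; vv,uu=np.mgrid[:h,:w]; uv=np.c_[uu.ravel(),vv.ravel()]
    s=slopes(c,uv); P=c['o']+(np.c_[s,np.ones(len(s))]*c['depth'].reshape(-1,1))@c['Rwc'].T
    P[c['depth'].ravel()==0]=np.nan
    return P.reshape(h,w,3)
def save(c,n,box=None,k=1):
    im=c['color'][:,:,::-1]
    if box: im=im[box[1]:box[3],box[0]:box[2]]
    if k!=1: im=cv2.resize(im,None,fx=k,fy=k,interpolation=cv2.INTER_CUBIC)
    cv2.imwrite('pics/'+n+'.png',im)
E
python3 - <<'E'
from h import *
import pickle
for n in ['side','top','wrist']:
    c=cam(n); save(c,n+'0'); pickle.dump(c,open(n+'0.pkl','wb')); print(n,c['o'],c['Rwc'][:,2],c['fx'],c['k1'])
print(robot.read_state())
E
```

```text
pics
side [ 0.08561826 -0.52004689  0.76256874] [ 0.49031634  0.45121888 -0.74564831] 380.8168507215514 -0.0758406756958307
top [ 0.39215384 -0.11505829  1.0239636 ] [ 0.13654315  0.02083177 -0.99041507] 402.89711597889715 -0.08933842869953741
wrist [0.16750319 0.582446   0.3829978 ] [ 0.27339511 -0.12156842 -0.95418878] 324.7438046813579 -0.05462934355188203
{'t': 0.15, 'q': array([ 1.06961920e+00,  1.31002368e-01,  1.48899306e+00, -1.17816224e-06,
        1.52301906e+00, -8.54002698e-02]), 'dq': array([-0.00017887, -0.00306861, -0.00407984,  0.00061337, -0.0003214 ,
       -0.0010006 ]), 'joint_torque': array([ 7.25506816e-04, -5.60472894e+01, -4.92337275e+01,  7.68982898e-02,
        3.04260361e-02, -1.28785650e-04]), 'tool_pos': array([0.2422397 , 0.54874335, 0.40393928]), 'orientation': array([-1.37836864, -0.89677536,  0.89883521]), 'force': array([-0.41940346,  0.24475624,  0.66407503]), 'wrist_torque': array([0.02144828, 0.02007567, 0.01538397]), 'opening': 0.09333647744987068}
```

View pics/side0.png

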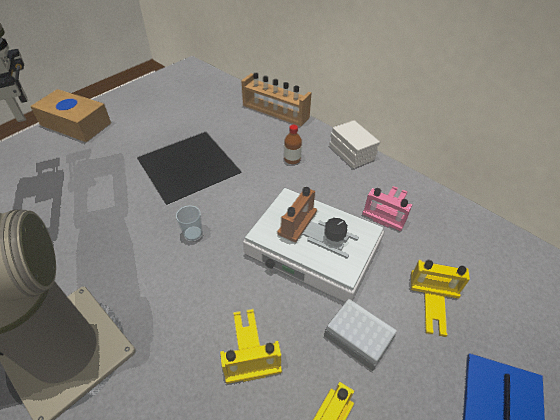

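View pics/top0.png

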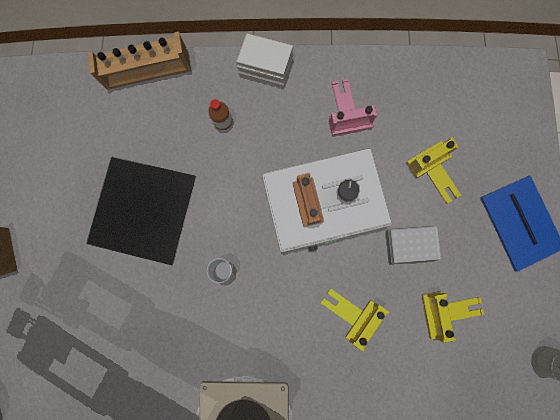

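View pics/wrist0.png

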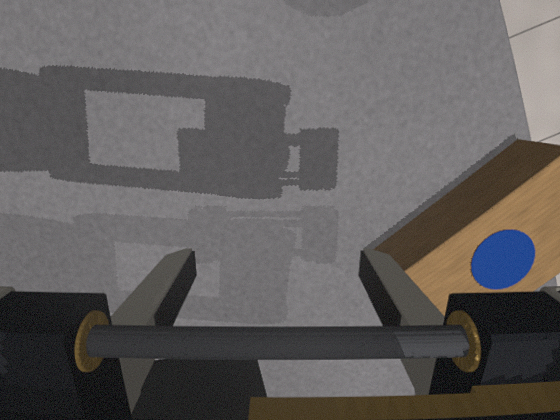

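The brown wooden rack stands on the white shaker: beam at top (308,199), knob at top (347,190). The pink rack (352,112) and the three yellow ones (435,165), (360,320) and (450,315) are lookalikes. The dark mat is at top (142,211). Next I measure.

Run:
```python
from h import *
import pickle
c=pickle.load(open('top0.pkl','rb')); save(c,'topcrop',(250,135,410,265),5)
s=pickle.load(open('side0.pkl','rb')); save(s,'sidecrop',(235,175,395,305),5)
P=cloud(c); Z=P[...,2]
for n,(u,v) in dict(knob=(347,189),beam=(308,199),top=(290,240),mat=(142,211),bench=(230,300)).items(): print(n,P[v,u],c['color'][v,u])
# shaker top: bright white/grey at z~.07
hsv=cv2.cvtColor(c['color'],cv2.COLOR_RGB2HSV)
m=((Z>0.06)&(Z<0.08)).astype(np.uint8); m[:, :250]=0; m[:,410:]=0; m[:130]=0; m[270:]=0
m=cv2.morphologyEx(m,cv2.MORPH_CLOSE,np.ones((25,25)))
cs=max(cv2.findContours(m,0,1)[0],key=cv2.contourArea)
print(cv2.minAreaRect(cs))
w=plane(c,cs[:,0,:],0.07)[:,:2]; print('depth rect',cv2.minAreaRect(w.astype(np.float32)))
w=(hsv[...,2]>150)&(hsv[...,1]<40); w=w.astype(np.uint8); w[:, :250]=0; w[:,395:]=0; w[:140]=0; w[260:]=0
w=cv2.morphologyEx(w,cv2.MORPH_CLOSE,np.ones((9,9)))
cs=max(cv2.findContours(w,0,1)[0],key=cv2.contourArea)
q=plane(c,cs[:,0,:],0.07)[:,:2]; r=cv2.minAreaRect(q.astype(np.float32)); print('col rect',r,cv2.boxPoints(r))
for nm,cc in (('top',c),):
    hsv=cv2.cvtColor(cc['color'],cv2.COLOR_RGB2HSV)
    mm=(hsv[...,2]<40).astype(np.uint8); mm[:,210:]=0; mm[:140]=0; mm[280:]=0; mm[:,:80]=0
    k=max(cv2.findContours(mm,0,1)[0],key=cv2.contourArea); q=plane(cc,k[:,0,:],0.004)[:,:2]; print('mat',cv2.minAreaRect(q.astype(np.float32)))
```

```text
knob [ 0.56611781 -0.24505179  0.12472647] [71 67 69]
beam [ 0.54099134 -0.15563628  0.13945165] [127  90  69]
top [ 0.45430684 -0.11527322  0.07285012] [175 177 176]
mat [0.53442527 0.26944138 0.00406948] [37 41 37]
bench [ 0.30831366  0.0360486  -0.00143666] [122 121 121]
((326.9671936035156, 199.18106079101562), (79.55829620361328, 112.62973022460938), 76.30995178222656)
depth rect ((0.5531818866729736, -0.20357920229434967), (0.19311679899692535, 0.26934298872947693), 13.823049545288086)
col rect ((0.5516492128372192, -0.20225489139556885), (0.19657489657402039, 0.27229365706443787), 13.462440490722656) [[ 0.42436635 -0.09273109]
 [ 0.48775852 -0.35754287]
 [ 0.6789321  -0.3117787 ]
 [ 0.6155399  -0.04696691]]
mat ((0.53863924741745, 0.27421092987060547), (0.23665742576122284, 0.23794619739055634), 76.59337615966797)
```

```bash
python3 -c "
from h import *
r=robot.read_state(); print(R.from_rotvec(r['orientation']).as_matrix().round(4)); print(imaging.read_camera('wrist')['tool_from_camera'])"
```

```text
[[ 4.039e-01 -7.000e-04 -9.148e-01]
 [ 9.148e-01 -1.200e-03  4.039e-01]
 [-1.400e-03 -1.000e+00  1.000e-04]]
[[ 9.99999592e-01  4.77552019e-04  7.67184061e-04  7.04201590e-04]
 [-5.89080786e-04 -2.99305037e-01  9.54157297e-01  2.08322766e-02]
 [ 6.85281798e-04 -9.54157359e-01 -2.99304634e-01  8.19990665e-02]
 [ 0.00000000e+00  0.00000000e+00  0.00000000e+00  1.00000000e+00]]
```

View pics/topcrop.png

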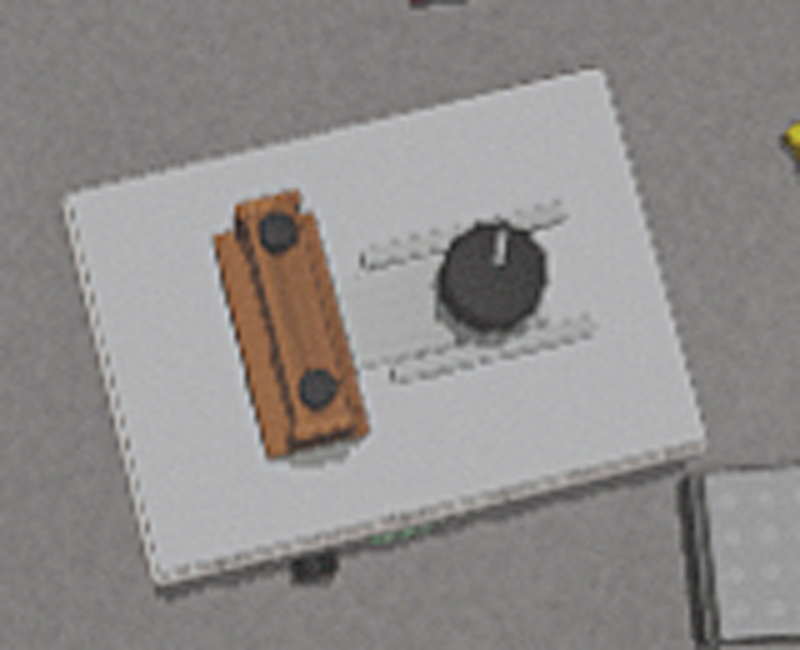

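View pics/sidecrop.png

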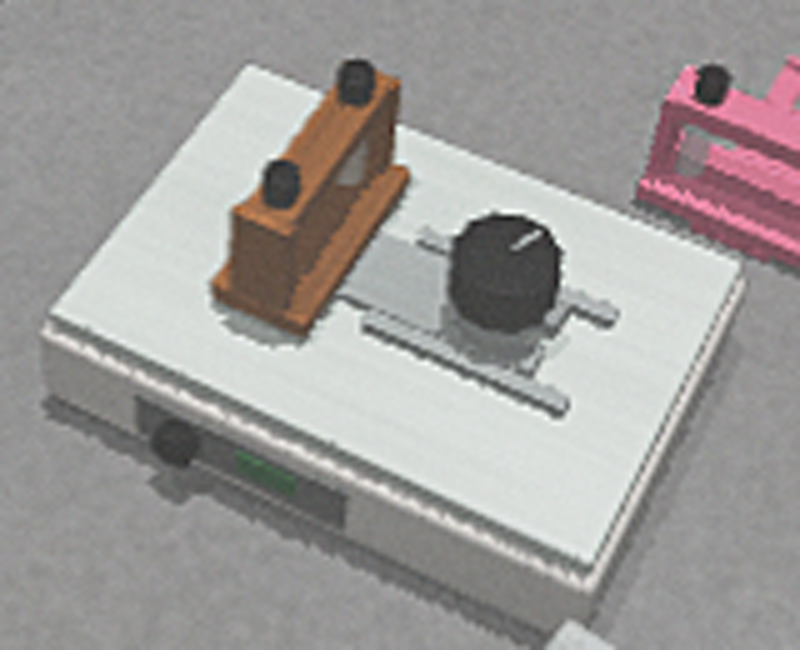

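The crop confirms the wooden rack, its foot under the black knob (white index mark at top (349,185)). The pink and yellow racks stand on the bench and aren't meant. Refining the knob and beam with both views.

```bash
cat >> h.py <<'E'
def tri(obs):
    A=np.zeros((3,3));b=np.zeros(3)
    for c,uv in obs:
        s=slopes(c,uv)[0]; d=c['Rwc']@np.r_[s,1]; d/=np.linalg.norm(d); M=np.eye(3)-np.outer(d,d); A+=M;b+=M@c['o']
    return np.linalg.solve(A,b)
E
python3 - <<'E'
from h import *
import pickle
c=pickle.load(open('top0.pkl','rb')); s=pickle.load(open('side0.pkl','rb'))
yaw=np.radians(13.5); yh=np.array([-np.sin(yaw),np.cos(yaw)]); xh=np.array([np.cos(yaw),np.sin(yaw)])
def blobs(c,box,thr):
    g=c['color'].max(2); m=np.zeros_like(g); x0,y0,x1,y1=box; m[y0:y1,x0:x1]=(g[y0:y1,x0:x1]<thr)
    m=cv2.morphologyEx(m,cv2.MORPH_CLOSE,np.ones((3,3)))
    n,l,st,ce=cv2.connectedComponentsWithStats(m); return [(st[i],ce[i]) for i in range(1,n) if st[i][4]>15],l
for nm,cc,box in(('top',c,(290,165,385,240)),('side',s,(270,180,365,255))):
    B,_=blobs(cc,box,100)
    for st,ce in B: print(nm,st,ce.round(2))
# knob using top colour points via height slice
P=cloud(c); Z=P[...,2]
g=c['color'].max(2); m=(Z>0.118)&(g<100); m[:, :330]=0; m[:,370:]=0;m[:165]=0;m[210:]=0
pts=P[m]; print('knob z med',np.median(pts[:,2]), 'n',m.sum())
k=np.argwhere(m)[:,::-1]; w=plane(c,k,0.123)[:,:2]; print('circ',cv2.minEnclosingCircle(w.astype(np.float32)), w.mean(0))
# beam top: brown, z>0.13
hsv=cv2.cvtColor(c['color'],cv2.COLOR_RGB2HSV); m=(Z>0.133)&(Z<0.15)&(hsv[...,1]>70); m[:, :285]=0;m[:,330:]=0
k=np.argwhere(m)[:,::-1]; w=plane(c,k,0.142)[:,:2]; print('beam',cv2.minAreaRect(w.astype(np.float32)),'z',np.median(P[m][:,2]))
print('bench z',np.nanmedian(Z[290:330,200:260]),'shaker z',np.nanmedian(Z[225:245,285:300]))
E
```

```text
top [297 177  24  49 233] [307.21 200.51]
top [337 179  22  23 390] [347.64 190.4 ]
top [337 227  48  13 109] [361.67 233.62]
side [278 187  39  55 598] [296.69 216.83]
side [325 218  22  24 444] [335.57 229.48]
knob z med 0.12211372385751812 n 322
circ ((0.5653508901596069, -0.24874728918075562), 0.024966567754745483) [ 0.564791   -0.24872301]
beam ((0.5435352921485901, -0.15748938918113708), (0.10942631959915161, 0.029422149062156677), 13.688358306884766) z 0.14167739130376478
bench z -0.0006283772692345924 shaker z 0.06972421480193636
```

```bash
python3 -m inch '[{"x":-33,"z":-34},{"x":-33,"z":-34},{"x":-33,"z":-34},{"x":-33,"z":-34},{"x":-33,"z":-34},{"x":-33,"z":-34},{"x":-33,"z":-34},{"x":-33,"z":-34},{"x":-33,"z":-34},{"x":-33,"z":-34}]' && python3 -m inch '[{"x":-33,"z":-34},{"x":-33,"z":-34},{"x":-33,"z":-34},{"x":-33,"z":-34},{"x":-33,"z":-34},{"x":-33,"z":-34},{"x":-33,"z":-34},{"x":-33,"z":-34}, {"twist":-0.125},{"twist":-0.125},{"twist":-0.125},{"twist":-0.125}]'
python3 - <<'E'
from h import *
s=robot.read_state(); print(s['q'].round(3),s['tool_pos'],R.from_rotvec(s['orientation']).as_matrix().round(3),s['force'],s['wrist_torque'])
c=cam('wrist'); save(c,'w1')
E
```

```text
$[0]: bad value
```

```bash
python3 -m inch '[{"x":-33,"y":0,"z":-34,"twist":0},{"x":-33,"y":0,"z":-34,"twist":0},{"x":-33,"y":0,"z":-34,"twist":0},{"x":-33,"y":0,"z":-34,"twist":0},{"x":-33,"y":0,"z":-34,"twist":0},{"x":-33,"y":0,"z":-34,"twist":0},{"x":-33,"y":0,"z":-34,"twist":0},{"x":-33,"y":0,"z":-34,"twist":0},{"x":-33,"y":0,"z":-34,"twist":0}]'
```

```text
t: 1.1
tool_pos: [0.4024, 0.1518, 0.4048]
orientation: [-1.378, -0.898, 0.897]
force: [0.7, 0.7, 0.5]
opening: 0.0932
```

```bash
python3 -m inch '[{"x":-33,"y":0,"z":-34,"twist":0},{"x":-33,"y":0,"z":-34,"twist":0},{"x":-33,"y":0,"z":-34,"twist":0},{"x":-33,"y":0,"z":-34,"twist":0},{"x":-33,"y":0,"z":-34,"twist":-0.05},{"x":-33,"y":0,"z":-34,"twist":-0.05},{"x":-33,"y":0,"z":-34,"twist":0},{"x":-33,"y":0,"z":-34,"twist":0},{"x":-28,"y":0,"z":-30,"twist":0},{"x":0,"y":0,"z":0,"twist":-0.14},{"x":0,"y":0,"z":0,"twist":-0.14},{"x":0,"y":0,"z":0,"twist":-0.12}]'
python3 - <<'E'
from h import *
s=robot.read_state(); print(s['q'].round(3),s['tool_pos'],R.from_rotvec(s['orientation']).as_matrix().round(4),s['force'],s['wrist_torque'])
c=cam('wrist'); save(c,'w1')
E
```

```text
t: 2.3
tool_pos: [0.5751, -0.2293, 0.4039]
orientation: [-1.164, -1.274, 1.274]
force: [0.5, 0.2, -0.3]
opening: 0.093
[-0.462  0.183  1.432  0.     1.528 -2.122] [ 0.57509825 -0.22934458  0.40390629] [[-8.89e-02 -1.20e-03 -9.96e-01]
 [ 9.96e-01  7.00e-04 -8.89e-02]
 [ 8.00e-04 -1.00e+00  1.10e-03]] [ 0.50683169  0.18445745 -0.30800117] [ 0.03171455 -0.02256727  0.00115048]
```

View pics/w1.png

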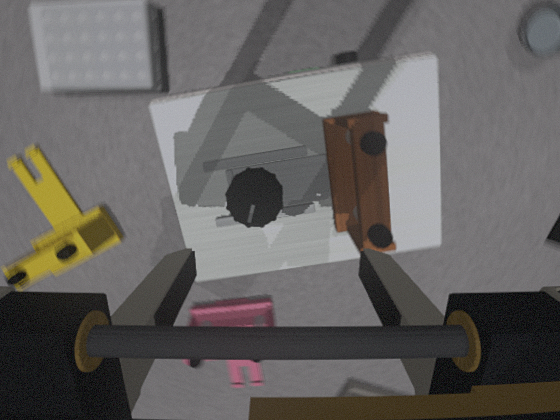

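Wrist view: knob at (254,197), the wooden beam between caps (372,143) and (380,236). Re-measuring them from here.

```bash
cat > m.py <<'E'
from h import *
c=cam('wrist'); P=cloud(c); Z=P[...,2]; X=P[...,0]; Y=P[...,1]
d=np.hypot(X-0.565,Y+0.2485)
m=(Z>0.105)&(Z<0.135)&(d<0.04)
k=np.argwhere(m)[:,::-1]; top=(np.nanpercentile(Z[m],[50,90])); print('knob z',top)
m2=(abs(Z-top[0])<0.005)&m; k=np.argwhere(m2)[:,::-1]; w=plane(c,k,top[0])[:,:2]
print('knob',cv2.minEnclosingCircle(w.astype(np.float32)),w.mean(0))
m=(Z>0.135)&(Z<0.148)&(np.hypot(X-0.5435,Y+0.1575)<0.09); k=np.argwhere(m)[:,::-1]
w=plane(c,k,0.142)[:,:2]; print('beam',cv2.minAreaRect(w.astype(np.float32)), np.median(Z[m]),m.sum())
m=(Z>0.15)&(Z<0.17)&(np.hypot(X-0.5435,Y+0.1575)<0.09)
n,l,st,ce=cv2.connectedComponentsWithStats(m.astype(np.uint8))
for i in range(1,n):
    if st[i][4]>30: print('cap',plane(c,ce[i],0.157),st[i][4],np.median(Z[l==i]))
m=((Z>0.062)&(Z<0.078)&(np.hypot(X-0.553,Y+0.203)<0.19)).astype(np.uint8)
m=cv2.morphologyEx(m,cv2.MORPH_CLOSE,np.ones((41,41)))
cs=max(cv2.findContours(m,0,1)[0],key=cv2.contourArea); w=plane(c,cs[:,0],0.07)[:,:2]; print('shaker',cv2.minAreaRect(w.astype(np.float32)))
E
python3 m.py
```

```text
knob z [0.12171634 0.12268883]
knob ((0.5679522156715393, -0.24939772486686707), 0.02501392550766468) [ 0.56743402 -0.2491023 ]
beam ((0.5463945865631104, -0.1584581434726715), (0.10986931622028351, 0.03072686493396759), 13.584946632385254) 0.141181671404683 3593
cap [[ 0.51114685 -0.16695784  0.157     ]] 471 0.15602869884339698
cap [[ 0.57986163 -0.15042771  0.157     ]] 410 0.155963532496727
shaker ((0.5573498010635376, -0.2036518156528473), (0.18930494785308838, 0.2681996822357178), 13.536992073059082)
```

```bash
python3 -m inch '[{"x":-9.5,"y":0,"z":5.5,"twist":0},{"x":-9.5,"y":20,"z":5.5,"twist":0},{"x":0,"y":30,"z":0,"twist":0},{"x":0,"y":30,"z":0,"twist":0},{"x":0,"y":0,"z":0,"twist":0},{"x":0,"y":0,"z":0,"twist":0}]'
python3 - <<'E'
from h import *
s=robot.read_state(); print(s['q'].round(3),s['tool_pos'],s['force'],s['wrist_torque'])
c=cam('wrist'); save(c,'w2'); c=cam('top'); save(c,'t2')
E
python3 m.py
```

```text
t: 3.0
tool_pos: [0.5653, -0.2489, 0.3248]
orientation: [-1.168, -1.269, 1.27]
force: [0.5, -0.0, 0.3]
opening: 0.093
[-0.498  0.227  1.528 -0.     1.389 -2.151] [ 0.56534616 -0.24888717  0.32481333] [ 5.24629338e-01 -4.81199738e-04  3.42736132e-01] [ 0.01802154 -0.00123357  0.00527849]
knob z [0.12164198 0.12255019]
knob ((0.5672850012779236, -0.2492685467004776), 0.02541583590209484) [ 0.56679884 -0.24944355]
beam ((0.5431787371635437, -0.17711161077022552), (0.09878972172737122, 0.061570458114147186), 11.1297607421875) 0.14116787403144268 6649
cap [[ 0.51062784 -0.16831281  0.157     ]] 1030 0.155909421160228
cap [[ 0.56073322 -0.19775106  0.157     ]] 874 0.16078038704117176
cap [[ 0.57643636 -0.15793149  0.157     ]] 162 0.1532512895294495
shaker ((0.5568839311599731, -0.2036888152360916), (0.1885412335395813, 0.2679407000541687), 13.574071884155273)
```

View pics/w2.png

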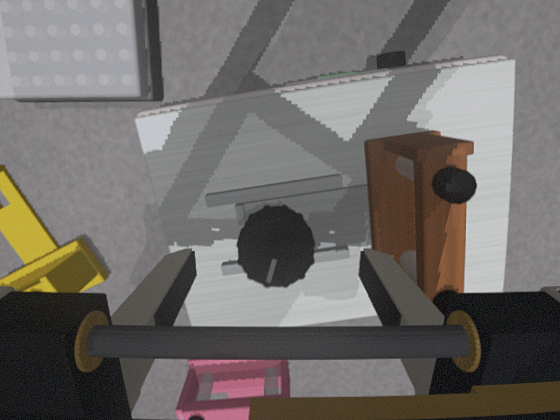

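```bash
python3 -m inch '[{"x":-0.3,"y":18,"z":-0.7,"twist":0},{"x":0,"y":18,"z":0,"twist":0},{"x":0,"y":12,"z":0,"twist":0},{"x":0,"y":0,"z":0,"twist":0},{"x":0,"y":0,"z":0,"twist":0}]'; python3 -m inch '[{"x":0,"y":0,"z":0,"twist":0},{"x":0,"y":0,"z":0,"twist":0},{"x":0,"y":0,"z":0,"twist":0},{"x":0,"y":0,"z":0,"twist":0},{"x":0,"y":0,"z":0,"twist":0},{"x":0,"y":0,"z":0,"twist":0}]' -1 12;  python3 - <<'E'
from h import *
s=robot.read_state(); print(s['q'].round(3),s['tool_pos'],s['force'],s['wrist_torque'])
E
```

```text
t: 3.65
tool_pos: [0.5667, -0.249, 0.2776]
orientation: [-1.169, -1.271, 1.271]
force: [-0.5, -0.3, 0.2]
opening: 0.0928
t: 4.25
tool_pos: [0.5664, -0.2489, 0.2768]
orientation: [-1.168, -1.271, 1.271]
force: [0.4, 0.1, 0.4]
opening: 0.0495
[-0.497  0.272  1.566  0.     1.304 -2.152] [ 0.5664421  -0.248862    0.27675211] [0.37394949 0.10577513 0.39257399] [ 0.0951859   0.06246712 -0.06351696]
```

```bash
python3 -m inch '[{"x":0,"y":0,"z":0,"twist":0},{"x":0,"y":0,"z":0,"twist":0},{"x":0,"y":0,"z":0,"twist":0}]' -1 25;  python3 -c "
from h import *
s=robot.read_state(); print(s['force'],s['wrist_torque'])"
python3 -m inch '[{"x":0,"y":0,"z":0,"twist":0.05},{"x":0,"y":0,"z":0,"twist":0.05},{"x":0,"y":-0.1,"z":0,"twist":0.05},{"x":0,"y":-0.1,"z":0,"twist":0.05},{"x":0,"y":0,"z":0,"twist":0}]';  python3 -c "
from h import *
s=robot.read_state(); print(s['q'],s['force'],s['wrist_torque'])"
```

```text
t: 4.55
tool_pos: [0.5664, -0.2492, 0.2768]
orientation: [-1.169, -1.271, 1.271]
force: [0.4, -4.5, -1.1]
opening: 0.0477
[ 0.35305022 -4.53752209 -1.13188638] [-0.72860222 -0.07991185  0.03088437]
t: 5.05
tool_pos: [0.5664, -0.2492, 0.277]
orientation: [-1.263, -1.123, 1.123]
force: [0.3, -5.4, -1.7]
opening: 0.0476
[-4.97120075e-01  2.71667279e-01  1.56594893e+00 -5.74673217e-04
  1.30348770e+00 -1.95121028e+00] [ 0.34297463 -5.44080205 -1.73313704] [-0.78917792 -0.1253663   0.17608992]
```

```bash
python3 -m inch '[{"x":-0.5,"y":-0.1,"z":0,"twist":0.1},{"x":0,"y":-0.16,"z":0,"twist":0.1},{"x":0,"y":-0.16,"z":0,"twist":0.1},{"x":0,"y":-0.16,"z":0,"twist":0.1},{"x":0,"y":-0.16,"z":0,"twist":0.1},{"x":0,"y":0,"z":0,"twist":0}]';  python3 - <<'E'
from h import *
s=robot.read_state(); print(s['q'].round(3),s['force'],s['wrist_torque'])
c=cam('wrist'); save(c,'w3')
E
```

```text
t: 5.65
tool_pos: [0.5665, -0.2492, 0.2777]
orientation: [-1.439, -0.745, 0.745]
force: [1.7, -3.0, -0.6]
opening: 0.0472
[-0.497  0.271  1.565  0.     1.305 -1.453] [ 1.66051204 -3.00430294 -0.61014681] [-0.43352092 -0.20285055  0.27061548]
```

View pics/w3.png

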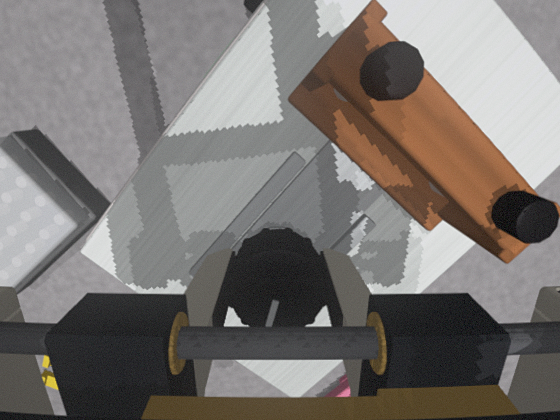

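The knob's index mark keeps its place between the jaws at (273,312), so it turns with the gripper at about 0.25 N m. Continuing.

```bash
python3 -m inch '[{"x":-0.3,"y":-0.16,"z":0,"twist":0.1},{"x":0,"y":-0.16,"z":0,"twist":0.1},{"x":0,"y":-0.16,"z":0,"twist":0.1},{"x":0,"y":-0.16,"z":0,"twist":0.1},{"x":0,"y":-0.16,"z":0,"twist":0.1},{"x":0,"y":-0.16,"z":0,"twist":0.1},{"x":0,"y":0,"z":0,"twist":0}]';  python3 - <<'E'
from h import *
s=robot.read_state(); print(s['q'].round(3),s['force'],s['wrist_torque'])
E
python3 -m inch '[{"x":0,"y":-0.16,"z":0,"twist":0.1},{"x":0,"y":-0.16,"z":0,"twist":0.1},{"x":0,"y":-0.16,"z":0,"twist":0.1},{"x":0,"y":-0.16,"z":0,"twist":0.1},{"x":0,"y":-0.16,"z":0,"twist":0.1},{"x":0,"y":-0.16,"z":0,"twist":0.1},{"x":0,"y":0,"z":0,"twist":0}]';  python3 - <<'E'
from h import *
s=robot.read_state(); print(s['q'].round(3),s['force'],s['wrist_torque'])
E
```

```text
t: 6.4
tool_pos: [0.5665, -0.2493, 0.2787]
orientation: [-1.552, -0.281, 0.279]
force: [3.4, -0.9, -0.6]
opening: 0.0474
[-4.980e-01  2.700e-01  1.564e+00  1.000e-03  1.307e+00 -8.550e-01] [ 3.43338319 -0.9195881  -0.56291866] [-0.14213931 -0.57871568  0.22278003]
t: 7.1
tool_pos: [0.5666, -0.2493, 0.2797]
orientation: [-1.562, 0.189, -0.19]
force: [4.2, 0.1, -1.5]
opening: 0.0475
[-4.980e-01  2.690e-01  1.564e+00  1.000e-03  1.308e+00 -2.560e-01] [ 4.15356325  0.103628   -1.4684965 ] [-0.141314   -0.8326774   0.25491569]
```

```bash
python3 -m inch '[{"x":0.3,"y":-0.16,"z":0,"twist":0.1},{"x":0.3,"y":-0.16,"z":0,"twist":0.1},{"x":0,"y":-0.16,"z":0,"twist":0.1},{"x":0,"y":0,"z":0,"twist":0}]';  python3 -c "
from h import *
s=robot.read_state(); print(s['q'].round(3),s['force'],s['wrist_torque'])"
python3 -m inch '[{"x":0,"y":-0.16,"z":0,"twist":0.1},{"x":0,"y":0,"z":0,"twist":0}]';  python3 -c "
from h import *
s=robot.read_state(); print(s['q'].round(3),s['force'],s['wrist_torque'])"
```

```text
t: 7.5
tool_pos: [0.5669, -0.2494, 0.2801]
orientation: [-1.528, 0.424, -0.424]
force: [3.4, 1.0, -1.0]
opening: 0.0475
[-4.970e-01  2.700e-01  1.562e+00  1.000e-03  1.310e+00  4.300e-02] [ 3.35208585  1.04966261 -0.98268436] [ 0.07352053 -0.50991468  0.24774894]
t: 7.7
tool_pos: [0.5669, -0.2495, 0.2803]
orientation: [-1.511, 0.501, -0.501]
force: [4.3, 2.5, -0.4]
opening: 0.0474
[-4.970e-01  2.700e-01  1.562e+00  1.000e-03  1.310e+00  1.430e-01] [ 4.33269868  2.45184618 -0.35261687] [ 0.13621469 -0.57131344  0.25545028]
```

```bash
cat > ck.py <<'E'
from plant import robot; import sys
s=robot.read_state(); print(round(s['q'][5],3),s['force'].round(1),s['wrist_torque'].round(3)); sys.exit(s['wrist_torque'][2]>0.34)
E
python3 -m inch '[{"x":0.3,"y":-0.16,"z":0.2,"twist":0.08},{"x":0,"y":0,"z":0,"twist":0}]' >/dev/null; python3 ck.py || exit
python3 -m inch '[{"x":0.2,"y":-0.13,"z":0,"twist":0.08},{"x":0,"y":0,"z":0,"twist":0}]'>/dev/null; python3 ck.py || exit
python3 -m inch '[{"x":0,"y":-0.13,"z":0,"twist":0.08},{"x":0,"y":0,"z":0,"twist":0}]'>/dev/null; python3 ck.py || exit
python3 -m inch '[{"x":0,"y":-0.13,"z":0,"twist":0.08},{"x":0,"y":0,"z":0,"twist":0}]'>/dev/null; python3 ck.py || exit
python3 -m inch '[{"x":0,"y":-0.13,"z":0,"twist":0.08},{"x":0,"y":0,"z":0,"twist":0}]'; python3 ck.py || exit
```

```text
0.222 [2.7 2.5 0.8] [ 0.299 -0.263  0.251]False
```

```bash
sed -i 's/sys.exit(s/sys.exit(int(s/; s/>0.34)/>0.34))/' ck.py
python3 -m inch '[{"x":0.2,"y":-0.13,"z":0,"twist":0.08},{"x":0,"y":0,"z":0,"twist":0}]'>/dev/null; python3 ck.py || exit
python3 -m inch '[{"x":0,"y":-0.13,"z":0,"twist":0.08},{"x":0,"y":0,"z":0,"twist":0}]'>/dev/null; python3 ck.py || exit
python3 -m inch '[{"x":0,"y":-0.13,"z":0,"twist":0.08},{"x":0,"y":0,"z":0,"twist":0}]'>/dev/null; python3 ck.py || exit
python3 -m inch '[{"x":0,"y":-0.13,"z":0,"twist":0.08},{"x":0,"y":0,"z":0,"twist":0}]'; python3 ck.py || exit
```

```text
0.303 [1.4 3.4 1.4] [ 0.426 -0.161  0.274]
0.383 [1.  3.8 0.7] [ 0.546 -0.15   0.246]
0.463 [1.  3.7 1.5] [ 0.669 -0.074  0.23 ]
t: 8.7
tool_pos: [0.5672, -0.2497, 0.2809]
orientation: [-1.414, 0.811, -0.81]
force: [0.3, 4.9, 1.3]
opening: 0.0473
0.543 [0.3 4.9 1.3] [ 0.741 -0.052  0.196]
```

```bash
python3 -m inch '[{"x":-0.4,"y":-0.13,"z":0.1,"twist":0.08},{"x":0,"y":0,"z":0,"twist":0}]'>/dev/null; python3 ck.py || exit
python3 -m inch '[{"x":0,"y":-0.13,"z":0,"twist":0.08},{"x":0,"y":0,"z":0,"twist":0}]'>/dev/null; python3 ck.py || exit
python3 -m inch '[{"x":0,"y":-0.13,"z":0,"twist":0.08},{"x":0,"y":0,"z":0,"twist":0}]'>/dev/null; python3 ck.py || exit
python3 -m inch '[{"x":0,"y":-0.13,"z":0,"twist":0.08},{"x":0,"y":0,"z":0,"twist":0}]'; python3 ck.py || exit
```

```text
0.624 [1.6 2.4 1.3] [ 0.405 -0.131  0.195]
0.704 [1.1 3.6 1. ] [ 0.413 -0.192  0.222]
0.784 [2.  2.1 0.2] [ 0.421 -0.122  0.263]
t: 9.5
tool_pos: [0.5672, -0.2496, 0.2814]
orientation: [-1.301, 1.054, -1.054]
force: [1.8, 2.5, 1.0]
opening: 0.0475
0.864 [1.8 2.5 1. ] [ 0.353 -0.136  0.219]
```

```bash
python3 -c "
from h import *
c=cam('wrist'); save(c,'w4')"
```

```text
(no output)
```

View pics/w4.png

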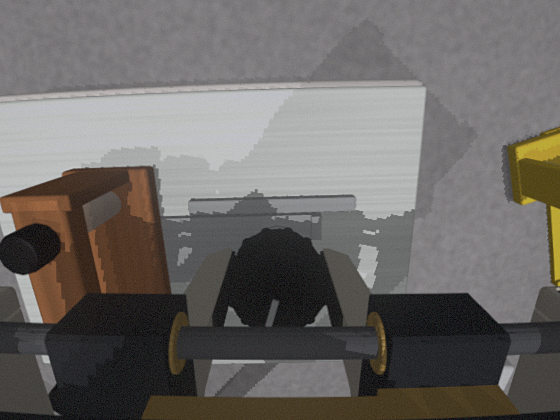

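Index mark still at (273,312): no slip, 3.0 rad turned. Continuing in small steps.

```bash
python3 -m inch '[{"x":0,"y":-0.13,"z":0,"twist":0.08},{"x":0,"y":0,"z":0,"twist":0}]'>/dev/null; python3 ck.py || exit
python3 -m inch '[{"x":0,"y":-0.13,"z":0,"twist":0.08},{"x":0,"y":0,"z":0,"twist":0}]'>/dev/null; python3 ck.py || exit
python3 -m inch '[{"x":0,"y":-0.13,"z":0,"twist":0.08},{"x":0,"y":0,"z":0,"twist":0}]'>/dev/null; python3 ck.py || exit
python3 -m inch '[{"x":0,"y":-0.13,"z":0,"twist":0.08},{"x":0,"y":0,"z":0,"twist":0}]'; python3 ck.py || exit
```

```text
0.945 [ 2.9  1.9 -0.2] [ 0.369 -0.151  0.247]
1.025 [2.  1.9 0.2] [ 0.252 -0.118  0.299]
1.104 [ 1.9  1.2 -0.4] [ 0.136 -0.132  0.2  ]
t: 10.35
tool_pos: [0.5671, -0.2497, 0.2819]
orientation: [-1.155, 1.29, -1.291]
force: [1.7, 0.8, -0.9]
opening: 0.0476
1.184 [ 1.7  0.8 -0.9] [ 0.129 -0.207  0.255]
```

```bash
python3 -m inch '[{"x":0,"y":-0.13,"z":0,"twist":0.08},{"x":0,"y":0,"z":0,"twist":0}]'>/dev/null; python3 ck.py || exit
python3 -m inch '[{"x":0,"y":-0.13,"z":0,"twist":0.08},{"x":0,"y":0,"z":0,"twist":0}]'>/dev/null; python3 ck.py || exit
python3 -m inch '[{"x":0,"y":-0.13,"z":0,"twist":0.08},{"x":0,"y":0,"z":0,"twist":0}]'>/dev/null; python3 ck.py || exit
python3 -m inch '[{"x":0,"y":-0.13,"z":0,"twist":0.08},{"x":0,"y":0,"z":0,"twist":0}]'>/dev/null; python3 ck.py || exit
python3 -m inch '[{"x":0,"y":-0.13,"z":0,"twist":0.08},{"x":0,"y":0,"z":0,"twist":0}]'; python3 ck.py || exit
```

```text
1.264 [2.2 0.8 0.1] [ 0.049 -0.164  0.197]
1.344 [ 1.2 -0.4 -0.3] [-0.007 -0.201  0.273]
1.424 [ 2.1 -0.7 -1. ] [-0.046 -0.175  0.395]
```

```bash
python3 -m inch '[{"x":0,"y":0,"z":0,"twist":0}]'>/dev/null; python3 ck.py; python3 -m inch '[{"x":0,"y":0,"z":0,"twist":0}]'>/dev/null; python3 ck.py;  python3 -m inch '[{"x":0,"y":0,"z":0,"twist":0.03},{"x":0,"y":0,"z":0,"twist":0}]'; python3 ck.py
```

```text
1.423 [ 2.6 -1.5 -2.1] [-0.156 -0.241  0.367]
1.424 [ 1.8 -1.2 -2.1] [-0.228 -0.257  0.425]
t: 11.35
tool_pos: [0.5671, -0.2497, 0.2822]
orientation: [-1.003, 1.485, -1.485]
force: [1.6, -1.9, -2.8]
opening: 0.0478
1.456 [ 1.6 -1.9 -2.8] [-0.272 -0.272  0.472]
```

Torque rises with angle (0.26 → 0.47 N m): the stop is reached. I relax the twist, open and lift.

```bash
python3 -m inch '[{"x":0,"y":0,"z":0,"twist":-0.1},{"x":0,"y":0,"z":0,"twist":-0.1},{"x":0,"y":0,"z":0,"twist":0}]'; python3 ck.py; python3 -m inch '[{"x":0,"y":0,"z":0,"twist":0},{"x":0,"y":0,"z":0,"twist":0},{"x":0,"y":0,"z":0,"twist":0},{"x":0,"y":0,"z":0,"twist":0},{"x":0,"y":0,"z":0,"twist":0}]' 1; python3 ck.py; python3 -m inch '[{"x":0,"y":-15,"z":0,"twist":0},{"x":0,"y":-35,"z":0,"twist":0},{"x":0,"y":-40,"z":0,"twist":0},{"x":0,"y":-30,"z":0,"twist":0},{"x":0,"y":0,"z":0,"twist":0}]'
python3 - <<'E'
from h import *
s=robot.read_state(); print(s['q'].round(3),s['force'])
for n in ('side','wrist'):
    c=cam(n); save(c,n+'5')
    if n=='side': save(c,'side5c',(235,175,395,305),5)
E
python3 m.py
```

```text
t: 11.65
tool_pos: [0.5671, -0.2497, 0.2823]
orientation: [-1.118, 1.341, -1.341]
force: [2.9, -1.6, -2.5]
opening: 0.0476
1.254 [ 2.9 -1.6 -2.5] [-0.28  -0.227  0.04 ]
t: 12.15
tool_pos: [0.5671, -0.2495, 0.2824]
orientation: [-1.116, 1.344, -1.344]
force: [-0.0, 0.3, 0.0]
opening: 0.0829
1.258 [-0.   0.3  0. ] [-0.007  0.149 -0.02 ]
t: 12.65
tool_pos: [0.5682, -0.2501, 0.4104]
orientation: [-1.112, 1.334, -1.352]
force: [0.6, -0.4, 0.5]
opening: 0.0929
[-0.497  0.178  1.425  0.     1.527  1.258] [ 0.63145482 -0.37491334  0.48097907]
knob z [0.12691807 0.1279434 ]
knob ((0.5697694420814514, -0.25001364946365356), 0.025074416771531105) [ 0.57027573 -0.25011588]
beam ((0.5477904081344604, -0.15910334885120392), (0.11015495657920837, 0.03262348100543022), 13.659184455871582) 0.141037646792986 2025
cap [[ 0.58282582 -0.1511253   0.157     ]] 417 0.15596319085007324
cap [[ 0.51421579 -0.16800376  0.157     ]] 309 0.1558747790996929
shaker ((0.5582669377326965, -0.20361363887786865), (0.189108207821846, 0.26870569586753845), 13.703902244567871)
```

View pics/side5c.png

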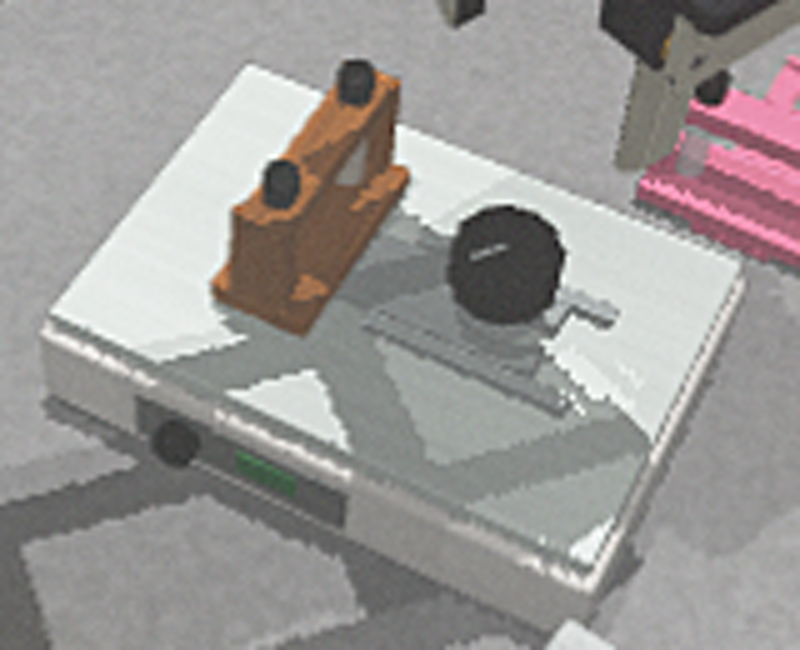

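View pics/wrist5.png

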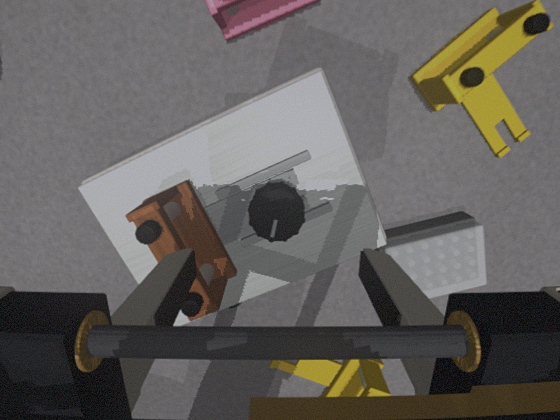

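The knob top rose about 5.3 mm to z ≈ 0.127–0.128 (128 expected at the stop), and the shaker's corners are where they were in the side view. Now working out the move to the beam.

```bash
cat > go.py <<'E'
from h import *; import sys
s=robot.read_state(); M=R.from_rotvec(s['orientation']).as_matrix(); t=np.array([float(a) for a in sys.argv[1:4]])
print(s['tool_pos'].round(4),'theta',np.arctan2(M[1,0],M[0,0]).round(4),'tooly',M[:,1].round(4),'tool delta mm',(1e3*M.T@(t-s['tool_pos'])).round(1),s['force'].round(1),s['t'])
E
python3 -m inch '[{"x":0,"y":0,"z":0,"twist":-0.14},{"x":0,"y":0,"z":0,"twist":-0.14},{"x":0,"y":0,"z":0,"twist":-0.14},{"x":0,"y":0,"z":0,"twist":0}]' 0.3; python3 go.py 0.5449 -0.158 0.35
```

```text
t: 13.2
tool_pos: [0.5668, -0.2493, 0.4004]
orientation: [-1.313, 1.035, -1.029]
force: [0.2, 0.3, -0.5]
opening: 0.0654
[ 0.5668 -0.2493  0.4004] theta -1.3327 tooly [-0.003   0.0016 -1.    ] tool delta mm [-93.8  50.6   0.4] [ 0.2  0.3 -0.5] 13.2
```

```bash
python3 -m inch '[{"x":-24,"y":0,"z":0.1,"twist":0},{"x":-24,"y":0,"z":0.1,"twist":0},{"x":-24,"y":0,"z":0.1,"twist":0},{"x":-22,"y":0,"z":0.1,"twist":0},{"x":0,"y":20,"z":0,"twist":0},{"x":0,"y":20,"z":0,"twist":0},{"x":0,"y":10,"z":0,"twist":0},{"x":0,"y":0,"z":0,"twist":0}]'; python3 go.py 0.5449 -0.158 0.302
python3 - <<'E'
from h import *
c=cam('wrist'); save(c,'w6'); c=cam('top'); save(c,'t6',(250,135,410,265),5)
E
```

```text
t: 14.0
tool_pos: [0.5448, -0.1578, 0.3497]
orientation: [-1.312, 1.04, -1.032]
force: [-0.3, -0.6, -0.4]
opening: 0.0605
[ 0.5448 -0.1578  0.3497] theta -1.3375 tooly [-0.0045  0.0017 -1.    ] tool delta mm [ 0.4 47.7  0.3] [-0.3 -0.6 -0.4] 14.0
```

View pics/w6.png

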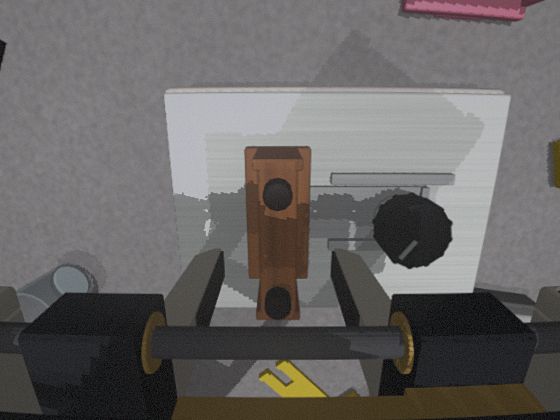

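Beam caps at (278,194) and (278,302), centred between the jaws (column about 277) and aligned with them. Descend and grip.

```bash
python3 -m inch '[{"x":0,"y":16,"z":0,"twist":0},{"x":0,"y":16,"z":0,"twist":0},{"x":0,"y":15.5,"z":0,"twist":0},{"x":0,"y":0,"z":0,"twist":0},{"x":0,"y":0,"z":0,"twist":0}]'; python3 go.py 0.5449 -0.158 0.302; python3 -m inch '[{"x":0,"y":0,"z":0,"twist":0},{"x":0,"y":0,"z":0,"twist":0},{"x":0,"y":0,"z":0,"twist":0},{"x":0,"y":0,"z":0,"twist":0},{"x":0,"y":0,"z":0,"twist":0},{"x":0,"y":0,"z":0,"twist":0}]' -1 15; python3 ck.py
```

```text
t: 14.6
tool_pos: [0.5453, -0.158, 0.3038]
orientation: [-1.312, 1.036, -1.032]
force: [-0.7, 0.3, -0.3]
opening: 0.0605
[ 0.5453 -0.158   0.3038] theta -1.3351 tooly [-1.8e-03  7.0e-04 -1.0e+00] tool delta mm [-0.1  1.8 -0.4] [-0.7  0.3 -0.3] 14.6
t: 15.2
tool_pos: [0.5457, -0.158, 0.3051]
orientation: [-1.311, 1.034, -1.034]
force: [-0.4, 1.4, 2.3]
opening: 0.0241
0.963 [-0.4  1.4  2.3] [0.185 0.239 0.027]
```

```bash
python3 -m inch '[{"x":0,"y":0,"z":0,"twist":0},{"x":0,"y":0,"z":0,"twist":0},{"x":0,"y":0,"z":0,"twist":0}]' -1 45; python3 ck.py; python3 -m inch '[{"x":-2,"y":0,"z":0,"twist":0},{"x":-3,"y":0,"z":0,"twist":0},{"x":-3,"y":0,"z":0,"twist":0},{"x":0,"y":0,"z":0,"twist":0}]'; python3 ck.py
```

```text
t: 15.5
tool_pos: [0.5457, -0.158, 0.3051]
orientation: [-1.311, 1.034, -1.034]
force: [-1.3, 1.4, 3.9]
opening: 0.0233
0.963 [-1.3  1.4  3.9] [ 0.217  0.287 -0.016]
t: 15.9
tool_pos: [0.5438, -0.15, 0.3051]
orientation: [-1.311, 1.033, -1.034]
force: [1.7, -2.1, 2.6]
opening: 0.0235
0.975 [ 1.7 -2.1  2.6] [-0.246  0.053  0.026]
```

```bash
python3 -m inch '[{"x":-6,"y":0,"z":0,"twist":0},{"x":-6,"y":0,"z":0,"twist":0},{"x":-6,"y":0,"z":0,"twist":0},{"x":-6,"y":0,"z":0,"twist":0},{"x":0,"y":0,"z":0,"twist":0}]'; python3 ck.py;  python3 -m inch '[{"x":-6,"y":0,"z":0,"twist":0},{"x":-6,"y":0,"z":0,"twist":0},{"x":-6,"y":0,"z":0,"twist":0},{"x":-6,"y":0,"z":0,"twist":0},{"x":-6,"y":0,"z":0,"twist":0},{"x":0,"y":0,"z":0,"twist":0}]'; python3 ck.py
python3 - <<'E'
from h import *
c=cam('top'); save(c,'t7',(230,135,390,265),5); c=cam('side'); save(c,'s7',(235,155,395,305),4)
E
```

```text
t: 16.4
tool_pos: [0.538, -0.1258, 0.3051]
orientation: [-1.311, 1.033, -1.033]
force: [0.4, 1.9, 6.2]
opening: 0.0237
1.011 [0.4 1.9 6.2] [0.141 0.173 0.028]
t: 17.0
tool_pos: [0.531, -0.0968, 0.3051]
orientation: [-1.311, 1.033, -1.033]
force: [1.1, -0.1, 7.7]
opening: 0.0237
1.059 [ 1.1 -0.1  7.7] [-0.072  0.055 -0.033]
```

View pics/s7.png

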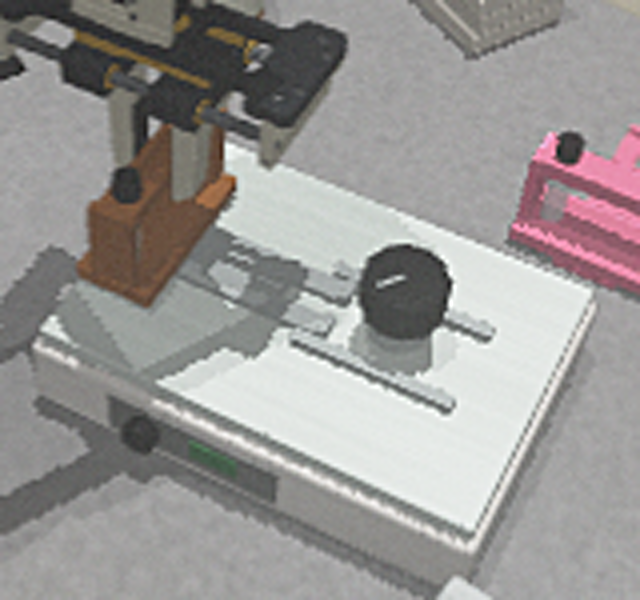

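The foot's prongs are fully out from under the washer and the knob is still up. Lifting.

```bash
python3 -m inch '[{"x":0,"y":-5,"z":0,"twist":0},{"x":0,"y":-15,"z":0,"twist":0},{"x":0,"y":-20,"z":0,"twist":0},{"x":0,"y":-25,"z":0,"twist":0},{"x":0,"y":-25,"z":0,"twist":0},{"x":0,"y":0,"z":0,"twist":0}]'; python3 ck.py; python3 go.py 0.5276 0.3213 0.390
python3 - <<'E'
from h import *
c=cam('side'); save(c,'s8'); c=cam('top'); save(c,'t8')
E
```

```text
t: 17.7
tool_pos: [0.5319, -0.0977, 0.3992]
orientation: [-1.309, 1.029, -1.038]
force: [1.4, -0.3, -2.7]
opening: 0.0237
1.058 [ 1.4 -0.3 -2.7] [-0.026  0.106 -0.008]
[ 0.5319 -0.0977  0.3992] theta -1.3349 tooly [ 0.0057 -0.0012 -1.    ] tool delta mm [-408.5    8.6   93.8] [ 1.4 -0.3 -2.7] 17.7
```

View pics/s8.png

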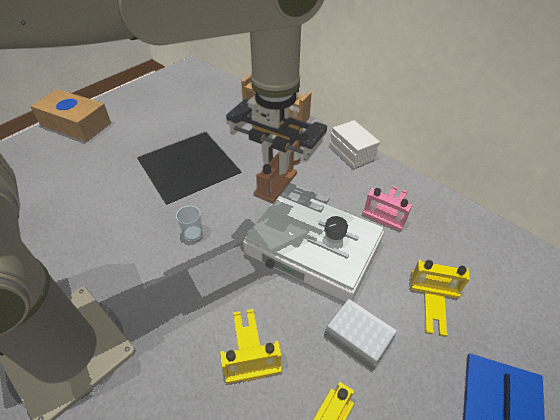

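View pics/t8.png

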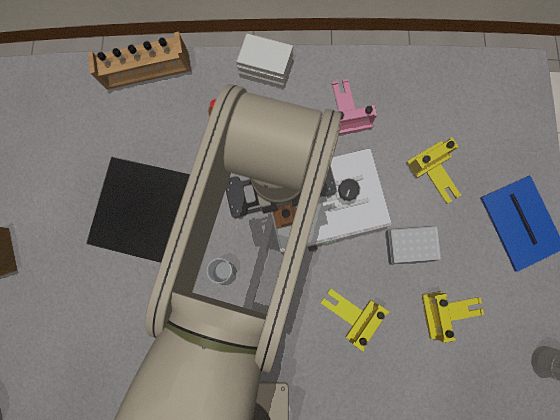

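```bash
python3 -m inch '[{"x":-10,"y":0,"z":2,"twist":0},{"x":-20,"y":0,"z":5,"twist":0},{"x":-30,"y":0,"z":7,"twist":0},{"x":-35,"y":0,"z":8,"twist":0},{"x":-35,"y":0,"z":8,"twist":0},{"x":-35,"y":0,"z":8,"twist":0},{"x":-35,"y":0,"z":8,"twist":0},{"x":-35,"y":0,"z":8,"twist":0},{"x":-35,"y":0,"z":8,"twist":0},{"x":-35,"y":0,"z":8,"twist":0},{"x":-35,"y":0,"z":8,"twist":0},{"x":-30,"y":0,"z":7,"twist":0}]' -1 55; python3 -m inch '[{"x":-25,"y":0,"z":6,"twist":0},{"x":-14,"y":0,"z":3,"twist":0},{"x":0,"y":0,"z":0,"twist":0},{"x":0,"y":0,"z":0,"twist":0},{"x":0,"y":0,"z":0,"twist":0}]';  python3 ck.py; python3 go.py 0.5276 0.3213 0.239
python3 - <<'E'
from h import *
c=cam('side'); save(c,'s9'); c=cam('wrist'); save(c,'w9')
E
```

```text
t: 19.0
tool_pos: [0.526, 0.2841, 0.3925]
orientation: [-1.315, 1.035, -1.032]
force: [0.4, 0.4, -3.1]
opening: 0.0238
t: 19.5
tool_pos: [0.527, 0.3209, 0.3944]
orientation: [-1.312, 1.035, -1.035]
force: [-0.4, -0.3, -2.7]
opening: 0.0237
1.8 [-0.4 -0.3 -2.7] [0.008 0.174 0.008]
[0.527  0.3209 0.3944] theta -1.336 tooly [-7.e-04 -8.e-04 -1.e+00] tool delta mm [ -0.4 155.4   0.8] [-0.4 -0.3 -2.7] 19.5
```

View pics/s9.png

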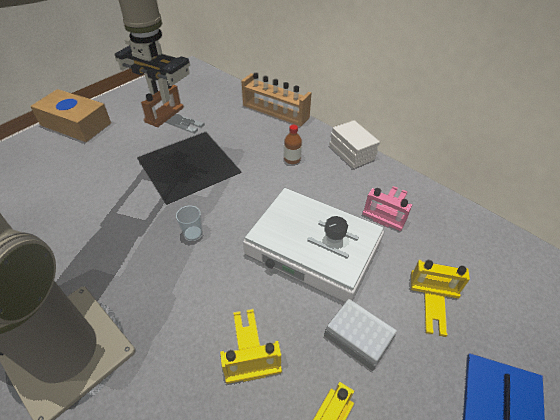

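View pics/w9.png

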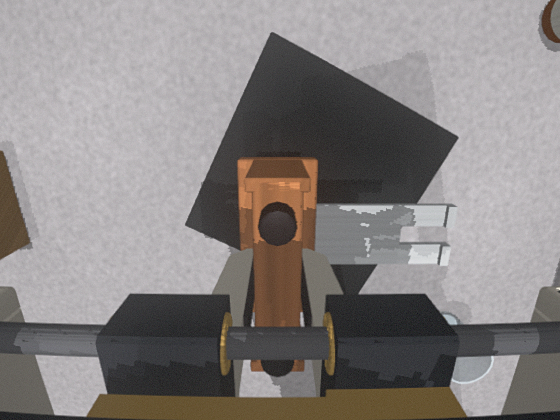

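The rack is level over the mat: foot at wrist (385,233), beam between the pads. Lowering.

```bash
python3 -m inch '[{"x":0,"y":8,"z":0,"twist":0},{"x":0,"y":18,"z":0,"twist":0},{"x":0,"y":25,"z":0,"twist":0},{"x":0,"y":30,"z":0,"twist":0},{"x":0,"y":28,"z":0,"twist":0},{"x":0,"y":20,"z":0,"twist":0},{"x":0,"y":10,"z":0,"twist":0},{"x":0,"y":6,"z":0,"twist":0},{"x":0,"y":0,"z":0,"twist":0},{"x":0,"y":0,"z":0,"twist":0}]'; python3 go.py 0.5276 0.3213 0.239; python3 -m inch '[{"x":0,"y":3,"z":0,"twist":0},{"x":0,"y":3,"z":0,"twist":0},{"x":0,"y":0,"z":0,"twist":0}]';python3 go.py 0.5276 0.3213 0.239
```

```text
t: 20.6
tool_pos: [0.5275, 0.3221, 0.2512]
orientation: [-1.31, 1.033, -1.034]
force: [1.4, -0.3, -3.1]
opening: 0.0235
[0.5275 0.3221 0.2512] theta -1.3351 tooly [ 1.8e-03  9.0e-04 -1.0e+00] tool delta mm [ 0.8 12.2 -0.1] [ 1.4 -0.3 -3.1] 20.6
t: 20.9
tool_pos: [0.5269, 0.3219, 0.2437]
orientation: [-1.312, 1.034, -1.034]
force: [-0.4, 0.2, -3.3]
opening: 0.0237
[0.5269 0.3219 0.2437] theta -1.335 tooly [-1.e-04 -1.e-04 -1.e+00] tool delta mm [0.7 4.7 0.6] [-0.4  0.2 -3.3] 20.9
```

```bash
python3 -m inch '[{"x":0,"y":2,"z":0,"twist":0},{"x":0,"y":1,"z":0,"twist":0},{"x":0,"y":0,"z":0,"twist":0},{"x":0,"y":0,"z":0,"twist":0}]';python3 go.py 0.5276 0.3213 0.239; python3 -m inch '[{"x":0,"y":1,"z":0,"twist":0},{"x":0,"y":0,"z":0,"twist":0}]';python3 -m inch '[{"x":0,"y":0.7,"z":0,"twist":0},{"x":0,"y":0,"z":0,"twist":0}]'
```

```text
t: 21.3
tool_pos: [0.527, 0.3219, 0.2408]
orientation: [-1.312, 1.034, -1.034]
force: [-0.4, 0.1, -4.3]
opening: 0.0238
[0.527  0.3219 0.2408] theta -1.335 tooly [-1.e-04 -0.e+00 -1.e+00] tool delta mm [0.7 1.8 0.5] [-0.4  0.1 -4.3] 21.3
t: 21.5
tool_pos: [0.5269, 0.3218, 0.2397]
orientation: [-1.312, 1.034, -1.034]
force: [-0.8, 0.4, -3.3]
opening: 0.0234
t: 21.7
tool_pos: [0.527, 0.3219, 0.2391]
orientation: [-1.311, 1.034, -1.034]
force: [0.5, -0.2, -4.9]
opening: 0.0235
```

```bash
python3 -m inch '[{"x":0,"y":0.7,"z":0,"twist":0},{"x":0,"y":0,"z":0,"twist":0}]' | grep -E "pos|force"; python3 -m inch '[{"x":0,"y":0.7,"z":0,"twist":0},{"x":0,"y":0,"z":0,"twist":0}]'| grep -E "pos|force"; python3 -c "
from h import *
c=cam('side'); save(c,'s10',(100,80,260,200),5)"
```

```text
tool_pos: [0.5271, 0.3219, 0.2392]
force: [-2.3, -0.9, 4.1]
tool_pos: [0.5272, 0.322, 0.2392]
force: [-3.9, -2.8, 9.5]
```

View pics/s10.png

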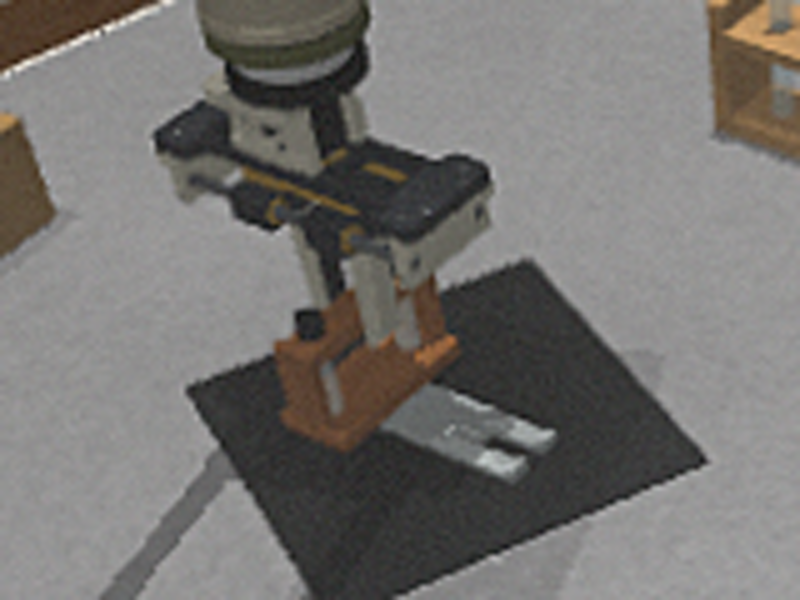

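Contact at the predicted height (TCP 0.2392), rack flat on the mat. Release partway and lift.

```bash
python3 -m inch '[{"x":0,"y":-0.9,"z":0,"twist":0},{"x":0,"y":0,"z":0,"twist":0}]' | grep force; python3 -m inch '[{"x":0,"y":0,"z":0,"twist":0},{"x":0,"y":0,"z":0,"twist":0},{"x":0,"y":0,"z":0,"twist":0},{"x":0,"y":0,"z":0,"twist":0}]' 0.3 | tail -2; python3 -m inch '[{"x":0,"y":-8,"z":0,"twist":0},{"x":0,"y":-15,"z":0,"twist":0},{"x":0,"y":-30,"z":0,"twist":0},{"x":0,"y":-40,"z":0,"twist":0},{"x":0,"y":-40,"z":0,"twist":0},{"x":0,"y":-20,"z":0,"twist":0},{"x":0,"y":0,"z":0,"twist":0}]'
python3 - <<'E'
from h import *
c=cam('side'); save(c,'s11')
c=cam('wrist'); save(c,'w11'); P=cloud(c); Z=P[...,2]
near=np.hypot(P[...,0]-0.527,P[...,1]-0.32)<0.09
m=(Z>0.063)&(Z<0.082)&near; w=plane(c,np.argwhere(m)[:,::-1],0.076)[:,:2]; print('beam top z',np.median(Z[m]),cv2.minAreaRect(w.astype(np.float32)))
m=(Z>0.084)&(Z<0.1)&near; n,l,st,ce=cv2.connectedComponentsWithStats(m.astype(np.uint8))
for i in range(1,n):
    if st[i][4]>30: print('cap',plane(c,ce[i],0.091),np.median(Z[l==i]),st[i][4])
E
```

```text
force: [-0.4, -0.6, 3.1]
force: [-0.1, 0.0, 0.3]
opening: 0.0507
t: 23.45
tool_pos: [0.5279, 0.3224, 0.3984]
orientation: [-1.303, 1.029, -1.036]
force: [-0.1, 0.2, -0.5]
opening: 0.0601
beam top z 0.07506165858272651 ((0.5297667980194092, 0.321786105632782), (0.10996904224157333, 0.029238978400826454), 13.591654777526855)
cap [[0.56438276 0.33015498 0.091     ]] 0.09004747303790273 287
cap [[0.49562073 0.31350454 0.091     ]] 0.08987402059208935 248
```

View pics/s11.png

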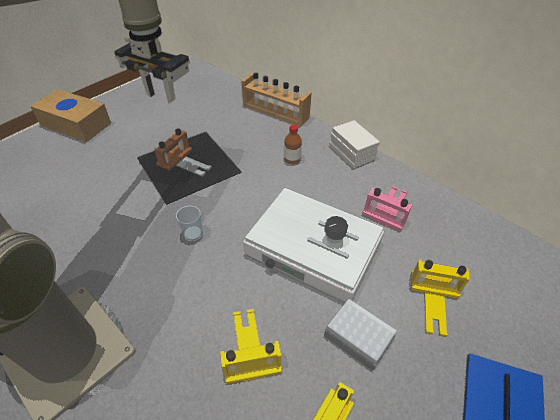

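View pics/w11.png

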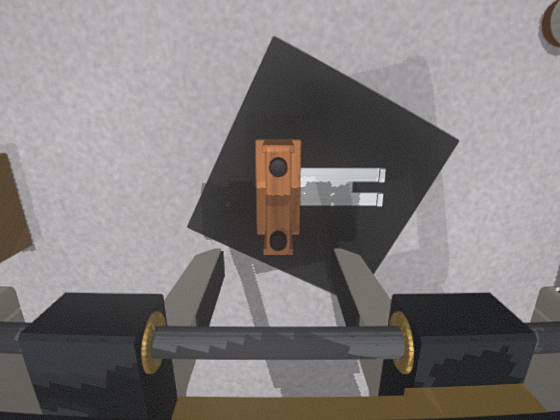

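The rack stands upright on the mat. Beam and caps are at the right heights (0.075 and 0.090), and its footprint middle is about (0.541, 0.275) against the mat's (0.539, 0.274). Handing in.

```bash
python3 -m inch '[{"x":0,"y":0,"z":0,"twist":0},{"x":0,"y":0,"z":0,"twist":0}]'; python3 -c "
from plant import robot
print(robot.close_job())"
```

```text
t: 23.75
tool_pos: [0.5265, 0.3216, 0.3897]
orientation: [-1.315, 1.035, -1.033]
force: [0.9, 0.2, 0.9]
opening: 0.0608
the job is handed in; nothing more can be done
None
```

The rack is free of the shaker and stands upright near the middle of the dark mat. I handed the job in at 23.75 s; no verdict is reported.

- **Knob:** I turned it about 3.6 rad clockwise in a single grip, not several, because the last joint's range allowed it. It turned without slipping at about 0.25 N m. At the stop the torque climbed to 0.47 N m (limit 0.7), so I backed off and let go. The knob top rose 5.2–5.3 mm, to z ≈ 0.127–0.128 m. The expected height at the stop is 0.128 m, and the 0.127 reading is within the 2 mm calibration.
- **Rack:** I pulled it about 62 mm straight out along the shaker's +y, then lifted it and lowered it until it touched the mat. Side force was under about 3 N, but the upward force on the tool rose to 7.7 N during the slide.
- **Last checks:** Both tube caps measure within 0.2 mm of the same height, so the rack is upright. Its footprint middle is about 3 mm from the mat's middle. The gripper was open and well clear, with no contact force. In the last side picture the shaker, bottle, beaker and box look unmoved; I checked these by eye only.
- **Disagreement:** The top and wrist cameras differed by 2–3 mm on the knob's x position. I split the difference for the grip, then eased the arm in small steps using the measured side force, which stayed below about 6 N.

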